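# Load the bench analyser's sample slide and start the run

### The arm

A 6-joint arm with a two-finger parallel gripper is mounted at the origin on a cart in front of the work surface, level with it; the furniture and walls round the work are solid. World frame = base frame: x ahead of the robot, y to its left, z up, the work surface at z = 0. Lengths are in mm, angles in degrees, forces in N, time in s.
With the tool pointing down it reaches from about 325 to 900 mm from the base axis. Payload 3.5 kg.
Tool frame: the origin (TCP) lies at the very end of the fingers, on their centre line; the grasp point (between the pads) lies 19 mm behind it; z points along the fingers, y is the line along which they close (so a half turn about z gives the same grasp; the last joint's range is limited). The gripper opens to 85 mm and grips with 20 to 120 N. Pads are 22 mm wide; open, the fingers measure 114 mm over their backs; the gripper's body (76 mm by 85 mm) begins 54 mm behind the grasp point. The pads swing forward as they close: fully open they stand 13 mm farther back than shut.
Start: joints at [-81.669, 15.837, -1.513, 72.651, 0, 84.076], TCP at [153.888, -605.756, 231.313] pointing down, gripper open.
Joint ranges: [-178.77, 178.77], [-48.84, 107.48], [-61.69, 71.31], [-111.58, 123.2], [-90, 87.43], [-180, 180]. Speed limits (degrees/s): [147.25, 147.25, 180, 180, 180, 180].

### API

Orientations are given as a 3x3 rotation matrix whose columns are the frame's x, y, z axes.
In Python, from cell import robot, cams, job gives the robot as it stands (robot), with the cameras (cams) and the job (job).
- The arm moves only by the shell command python3 inch.py [FORCE], which reads ROWS from standard input. ROWS is 1 to 8 rows, parted by a bar, with the numbers parted by commas; each row has 7 numbers: the finger opening in mm, then dx, dy, dz in mm, then a rotation vector rx, ry, rz in degrees; each row shifts and turns the commanded pose from where the row before left it, along the tool's axes as they then stand; what a row does not reach is not made up. A row lasts 1/12 s, in which the tool goes at most 41.7 mm and 7.16 degrees, less where a joint would pass 70% of its speed; a pose out of reach is approached as far as the arm can. The fingers move at their own pace and stop on an object; FORCE is the grip in N (left out, the last holds). Time passes only in rows, so rows that do not move let the fingers close. It prints the time, the measured TCP pose, the force, the opening and the grip force at its end. Input that does not fit is refused with a message, and nothing moves.
- robot.state(): the state, without advancing time (a new reading comes with each control period).
- cams.camera(name): name is "scene" or "top" or "wrist"; returns the picture (480x640x3 uint8, blue, green, red); there is no depth.
- cams.camera_model(name): a dict with "mtx" (3x3 intrinsics, pixels), "rvec" (rotation vector, rad) and "tvec" (3), from world to camera coordinates, as OpenCV has them; the wrist camera has in their place "T_tool_cam" (4x4, takes a point from camera to tool coordinates, whose origin is the TCP and whose axes are the flange's). Camera axes: x right, y down, z forward; pixel columns grow to the right and rows downward; lengths in mm; the calibration is good to about 2 mm. A picture is of the moment at which its call begins: read the wrist's pose just before it. camera_model takes no time and is no camera call.
- job.close_job(): hands the job in; it is judged then, once.
The state is a dict: "clock": time; "joints": joint angles; "qvel": joint speeds; "effort": joint torques, N m; "tool_pos": TCP position; "orientation": TCP orientation; "ft_force": force on the tool from outside, world axes, zero at the start; "moment": the same for the moment, N m; "grip_width": finger opening in mm; "grip_force": force on a finger pad.
Only numpy, scipy, OpenCV 4.12 (cv2) and the standard library are available. Lean on these libraries where they do the work, as an engineer would, in place of code of your own. Each camera call takes 0.05 s, during which the arm holds its last target. There are 200 camera calls.

### The job

Pull the analyser's slide knob all the way out until it clicks, stand the smaller of the two vials upright in the cup on the slide without dropping it, and push the knob fully home again with the vial aboard. Then press the button on top of the analyser fully down and let it come up again. Do not press the button while the slide is out, and leave the larger vial and the beaker where they stand.

Things in the scene. Friction and masses are not known exactly. Their poses are not given: they have to be found in the camera images.
- analyser: White and grey bench analyser fixed to the desk, 115 deep (x) x 140 wide (y) x 88 high, in mm (as are all sizes here); origin at the bottom middle of its front face, z up. The front, with the knob, looks along its own -x; the box runs from x = 0 to +115. The slide runs along x at y = +20 (left half); the button is on the roof of the right half (y = -38). Upright, yaw 0 to 0.45 rad.
- sample_slide (a joint): Travel of the sample slide in m: 0 = fully home (fascia on the front face), 0.075 = fully out (hard stops at both). It grows along the analyser's own -x. A sprung detent holds it at either end and draws it in over the last few mm; getting out of or into a detent takes about 5 to 10 N, the rest of the travel about 1 N, and there it stays where it is left.
- slide_knob (a point): Centre of the black slide knob's grip, 41 above the desk; moves with the slide. Grip: round bar along x, 22 diameter, 24 long; at its free (-x) end a flange 30 diameter, 5 thick; behind it a stem 10 diameter, 26 long, to the aluminium fascia (6 thick, 60 wide, 10 to 78 above the desk). Home: 44 in front of the front face. Always 80 in front (-x) of the cup's centre.
- slide_cup (a point): Centre of the floor of the shallow round steel cup on the slide, where the vial stands: 20 above the desk, inside diameter 30, outside 36, rim 4 above the floor. Home: inside the box, 36 behind the front face. Fully out: 39 in front of it, with 36 from its centre to the fascia plate, and only the 42 wide flat slide plate beside it.
- start_button (a joint): Travel of the push button in m: 0 = up, 0.006 = fully down; it moves straight down, a spring brings it up again when released; fully down takes about 5 N.
- start_button_top (a point): Middle of the top of the round push button, 28 in diameter, on a black base on the analyser's roof (roof 88 above the desk); moves with the button.
- small_vial: The smaller vial: clear glass with white screw cap, 22 diameter x 46 high (body 22 in diameter up to 39, cap 19 above), about 40 g, standing on the desk left of the slide; origin at the centre of its underside, z up along the vial.
- large_vial: Bystander: the larger vial, same look, 28 diameter x 58 high, standing on the desk left of the slide; may change places with the smaller one. Origin at the centre of its underside, z up.
- glass_beaker: Bystander: clear beaker, 54 diameter x 70 high, standing right of the analyser; origin at the centre of its underside, z up. Further right is an obstacle: the fixed black monitor, its screen (85 to 350 above the desk) standing askew from about x = 0.52, y = -0.05 m (the end nearest the work) to x = 0.75, y = -0.43 m, in the way of an arm that swings in from the right at full reach.

How it is judged:
By the outcome, as a careful person would: the job done as asked, in the order asked, and still so for the second after the job is handed in, with the robot touching nothing.
It also fails if it takes over 69 s, if anything falls off the work surface, if the arm or the gripper's body presses on something with over 40 N, if the wrist force passes 120 N, or if a joint passes its speed limit or range.

## Working session

There is one attempt and no reset: what is moved stays moved. The work goes in short steps, Python scripts to look and compute and a shell command to move; the robot and the scene stay as the last step left them, time stands still between calls to the robot, and variables do not carry over. Pictures are saved under pics/ and viewed, at most 12 in all, crops included, and the job is handed in when it is done.

```bash
ls; mkdir -p pics
python3 - <<'E'
from cell import robot, cams, job
import cv2,numpy as np
for n in("scene","top"):
    cv2.imwrite(f"pics/{n}0.png",cams.camera(n))
    m=cams.camera_model(n);R=cv2.Rodrigues(np.array(m["rvec"],float))[0]
    print(n,m["mtx"],(-R.T@np.array(m["tvec"]).ravel()).round(1))
print(cams.camera_model("wrist"))
s=robot.state();print(s["clock"],s["tool_pos"],s["orientation"])
E
```

```text
cell.py
inch.py
pics
scene [[590.24549568   0.         326.51422967]
 [  0.         590.24549568 239.55173611]
 [  0.           0.           1.        ]] [-27.5 629.  835.2]
top [[464.6809104    0.         315.30889346]
 [  0.         464.6809104  237.22207885]
 [  0.           0.           1.        ]] [516.7 226.1 942. ]
{'mtx': array([[354.25198701,   0.        , 321.74875119],
       [  0.        , 354.25198701, 240.29142882],
       [  0.        ,   0.        ,   1.        ]]), 'T_tool_cam': array([[ 2.74399292e-04, -9.54591186e-01, -2.97918768e-01,
         7.71384113e+01],
       [ 9.99999932e-01,  3.35241521e-04, -1.53126734e-04,
         7.48128899e-01],
       [ 2.46048172e-04, -2.97918705e-01,  9.54591213e-01,
        -1.43735111e+02],
       [ 0.00000000e+00,  0.00000000e+00,  0.00000000e+00,
         1.00000000e+00]])}
0.1 [ 153.78011617 -605.06124638  230.24687803] [[ 9.69210602e-01  2.46233060e-01 -2.97514736e-04]
 [ 2.46233158e-01 -9.69208583e-01  1.98878852e-03]
 [ 2.01351647e-04 -2.00081291e-03 -9.99997978e-01]]
```

View pics/scene0.png

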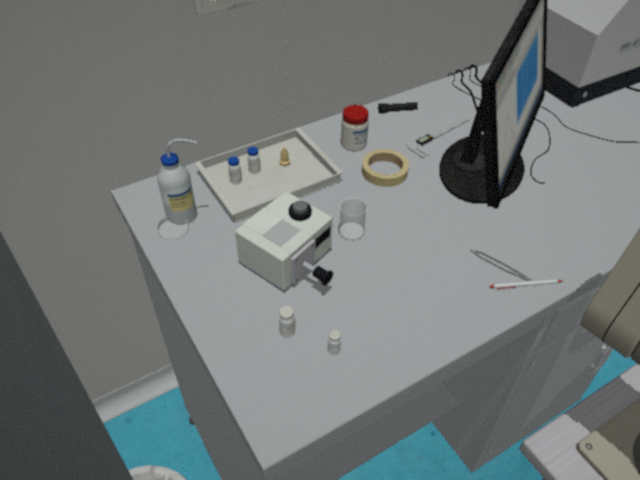

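View pics/top0.png

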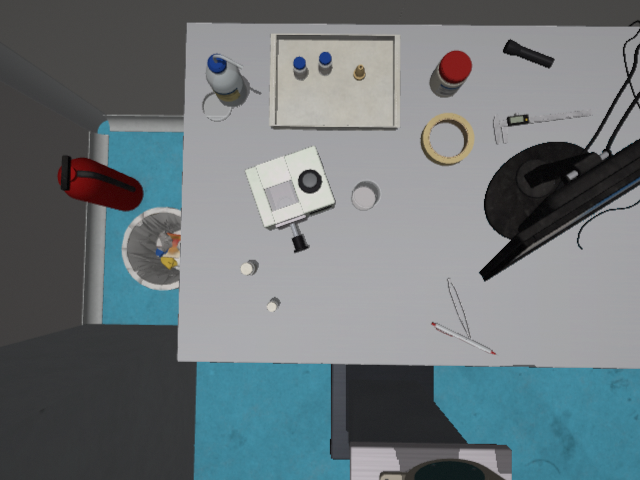

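The scene view shows the analyser at about (285,240) with its knob at (322,275), the large vial at (287,320), the small vial at (335,342) and the beaker at (352,220). In the top view the knob is at (300,243), the button at (311,181), the vials at (249,268) and (272,305), and the beaker at (365,195). I'll enlarge both.

Run:
```python
import cv2,numpy as np
a=cv2.imread("pics/scene0.png")[185:365,225:375]; b=cv2.imread("pics/top0.png")[140:320,235:385]
z=lambda i,k:cv2.resize(i,None,fx=k,fy=k,interpolation=cv2.INTER_CUBIC)
c=np.hstack([z(a,8/3),z(b,8/3)]);
cv2.imwrite("pics/crop0.png",c[:,:800]);print(c.shape)
```

```text
(480, 800, 3)
```

View pics/crop0.png

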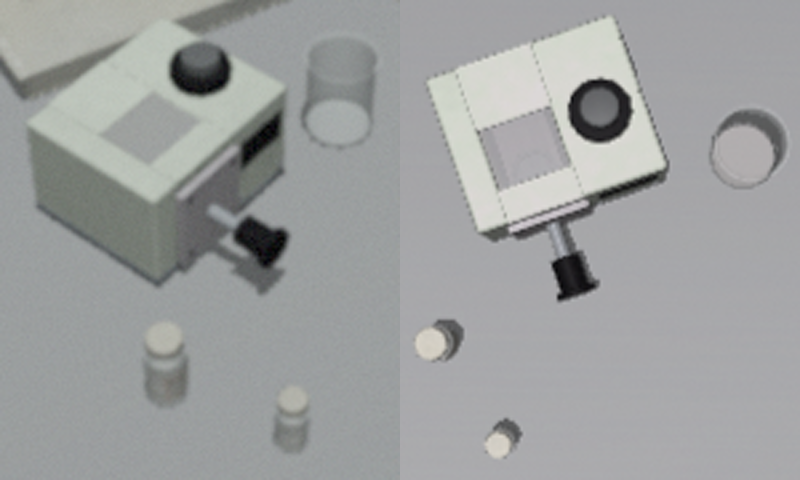

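```bash
cat > h.py <<'E'
import numpy as np,cv2
from cell import robot, cams, job
def P(n):
    m=cams.camera_model(n);R=cv2.Rodrigues(np.array(m["rvec"],float))[0]
    return np.array(m["mtx"])@np.c_[R,np.array(m["tvec"],float).ravel()]
def Pw(pos,ori):
    m=cams.camera_model("wrist");T=np.eye(4);T[:3,:3]=ori;T[:3,3]=pos
    return np.array(m["mtx"])@np.linalg.inv(T@np.array(m["T_tool_cam"]))[:3]
def tri(Pa,a,Pb,b):
    X=cv2.triangulatePoints(Pa,Pb,np.array(a,float).reshape(2,1),np.array(b,float).reshape(2,1)).ravel()
    return X[:3]/X[3]
E
python3 - <<'E'
from h import *
S,T=P("scene"),P("top")
pts=dict(BL=(30,122,428,80),BR=(165,20,612,16),FR=(285,88,668,167),FL=(157,197,482,236),button=(201,57,600,107),knob=(260,240,573,275),small=(293,397,498,445),large=(165,335,431,343))
A={}
for k,(a,b,c,d) in pts.items():
    s=(225+a*3/8,185+b*3/8);t=(235+(c-400)*3/8,140+d*3/8)
    A[k]=tri(S,s,T,t);print(k,A[k].round(1))
# fit frame
L=np.array([[115,70],[115,-70],[0,-70],[0,70]],float);W=np.array([A[k][:2] for k in("BL","BR","FR","FL")])
H=(L-L.mean(0)).T@(W-W.mean(0));U,_,V=np.linalg.svd(H);R=(U@V).T
o=W.mean(0)-R@L.mean(0);yaw=np.arctan2(R[1,0],R[0,0])
print("origin",o.round(1),"yaw",yaw,np.degrees(yaw),"resid",(W-(L@R.T+o)).round(1).tolist())
for n,p in dict(knob=(-44,20),knobout=(-119,20),cup_out=(-39,20),button=(57,-38)).items(): print(n,(R@p+o).round(1))
E
```

```text
BL [682.4 364.5  86.6]
BR [729.1 236.2  84.4]
FR [625.  197.8  83.8]
FL [574.6 325.5  91.9]
button [661.8 244.  105.4]
knob [549.9 263.8  38. ]
small [426.8 315.6  47. ]
large [499.3 363.3  58.8]
origin [598.9 260.9] yaw 0.3573688340798915 20.475725922288763 resid [[0.2, -2.2], [-2.0, 0.6], [1.6, 2.5], [0.2, -0.9]]
knob [550.7 264.2]
knobout [480.4 238. ]
cup_out [555.3 266. ]
button [665.6 245.2]
```

Analyser yaw is about 20.5°, with the knob near (550,264) and the small vial near (427,316). First I retract radially, then swing in at a small radius to clear the monitor.

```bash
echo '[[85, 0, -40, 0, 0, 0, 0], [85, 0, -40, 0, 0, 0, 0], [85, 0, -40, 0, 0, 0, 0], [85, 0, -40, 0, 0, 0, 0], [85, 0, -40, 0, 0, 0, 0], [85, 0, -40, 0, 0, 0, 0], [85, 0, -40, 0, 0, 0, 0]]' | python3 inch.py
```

```text
refused: ROWS must be rows parted by a bar, with the numbers parted by commas. Nothing was moved.
```

Wrong form. The message asks for rows parted by a bar, with the numbers parted by commas, so I'll send the same numbers that way.

```bash
echo '85,0,-40,0,0,0,0 | 85,0,-40,0,0,0,0 | 85,0,-40,0,0,0,0 | 85,0,-40,0,0,0,0 | 85,0,-40,0,0,0,0 | 85,0,-40,0,0,0,0 | 85,0,-40,0,0,0,0' | python3 inch.py && echo '85,41.4,-2.5,0,0,0,-6.9 | 85,41.4,-2.5,0,0,0,-6.9 | 85,41.4,-2.5,0,0,0,-6.9 | 85,41.4,-2.5,0,0,0,-6.9 | 85,41.4,-2.5,0,0,0,-6.9 | 85,41.4,-2.5,0,0,0,-6.9 | 85,41.4,-2.5,0,0,0,-6.9' | python3 inch.py
```

```text
clock: 0.68
tool_pos: [84.6, -332.0, 230.5]
orientation: [[0.969, 0.247, -0.0], [0.247, -0.969, 0.001], [0.0, -0.001, -1.0]]
ft_force: [0.2, 0.5, 0.5]
grip_width: 84.7
grip_force: 0.0
clock: 1.27
tool_pos: [307.2, -157.8, 231.3]
orientation: [[0.456, 0.89, 0.001], [0.89, -0.456, -0.001], [-0.0, 0.001, -1.0]]
ft_force: [0.5, -0.5, -0.1]
grip_width: 84.3
grip_force: 0.0
```

```bash
echo '60,41.4,-2.5,0,0,0,-6.9 | 60,41.4,-2.5,0,0,0,-6.9 | 60,41.4,-2.5,0,0,0,-6.9 | 60,41.4,-2.5,0,0,0,-6.9 | 60,41.4,-2.5,0,0,0,-6.9 | 60,41.4,-2.5,0,0,0,-6.9 | 60,41.4,-2.5,0,0,0,-6.9 | 60,41.4,-2.5,0,0,0,-6.9' | python3 inch.py && echo '60,0,0,0,0,0,-6.9 | 60,0,0,0,0,0,-6.9 | 60,0,0,0,0,0,-6.9 | 60,0,0,0,0,0,-6.9 | 60,0,0,0,0,0,-6.9 | 60,0,0,0,0,0,-6.9' | python3 inch.py && echo '60,0,0,0,0,0,-6.9 | 60,0,0,0,0,0,-6.9 | 60,0,0,0,0,0,-6.9 | 60,0,0,0,0,0,-6.9 | 60,0,0,0,0,0,-6.9 | 60,0,0,0,0,0,-6.9 | 60,0,0,0,0,0,0' | python3 inch.py
python3 - <<'E'
from h import *
s=robot.state();p=s["tool_pos"];R=np.array(s["orientation"])
print(p,np.degrees(np.arctan2(R[1,0],R[0,0])),s["joints"])
for n,q in dict(knob=(550,264,22),small=(427,315.5,9)).items(): print(n,(R.T@(np.array(q)-p)).round(1))
E
```

```text
clock: 1.93
tool_pos: [304.5, 162.1, 231.3]
orientation: [[-0.471, 0.882, 0.001], [0.882, 0.471, 0.0], [-0.0, 0.001, -1.0]]
ft_force: [1.3, 0.5, 0.9]
grip_width: 59.7
grip_force: 0.0
clock: 2.43
tool_pos: [304.4, 160.2, 230.9]
orientation: [[-0.937, 0.35, -0.001], [0.35, 0.937, -0.0], [0.001, -0.001, -1.0]]
ft_force: [0.4, 0.4, 0.3]
grip_width: 59.5
grip_force: 0.0
clock: 3.02
tool_pos: [304.6, 160.0, 230.9]
orientation: [[-0.936, -0.353, -0.001], [-0.353, 0.936, -0.0], [0.001, 0.0, -1.0]]
ft_force: [-0.3, 0.3, 1.0]
grip_width: 59.8
grip_force: 0.0
[304.56008028 159.98563974 230.89917788] -159.33430528741738 [ 1.69075297e+01 -1.39709847e+01 -3.19285274e+01  7.20941680e+01
 -8.37899688e-04 -3.75816353e+00]
knob [-266.5   10.7  208.7]
small [-169.6  102.3  221.8]
```

```bash
echo '60,-40,2,15,0,0,0 | 60,-40,2,15,0,0,0 | 60,-40,2,15,0,0,0 | 60,-40,2,15,0,0,0 | 60,0,0,0,0,0,0' | python3 inch.py >/dev/null
cat > snap.py <<'E'
import sys;from h import *
s=robot.state();im=cams.camera("wrist");n=sys.argv[1]
cv2.imwrite(f"pics/{n}.png",im);np.savez(f"{n}.npz",p=s["tool_pos"],R=s["orientation"]);print(n,np.round(s["tool_pos"],1))
E
python3 snap.py w1; echo '60,-35,1,0,0,0,0 | 60,-35,1,0,0,0,0 | 60,-30,0,0,0,0,0 | 60,0,0,0,0,0,0' | python3 inch.py >/dev/null; python3 snap.py w2
python3 - <<'E'
import cv2,numpy as np
a=cv2.imread("pics/w1.png");b=cv2.imread("pics/w2.png")
cv2.imwrite("pics/w12.png",cv2.resize(np.vstack([a,b]),None,fx=.625,fy=.625,interpolation=cv2.INTER_AREA))
E
```

```text
w1 [453.  223.9 168.2]
w2 [545.9 260.5 173.4]
```

View pics/w12.png

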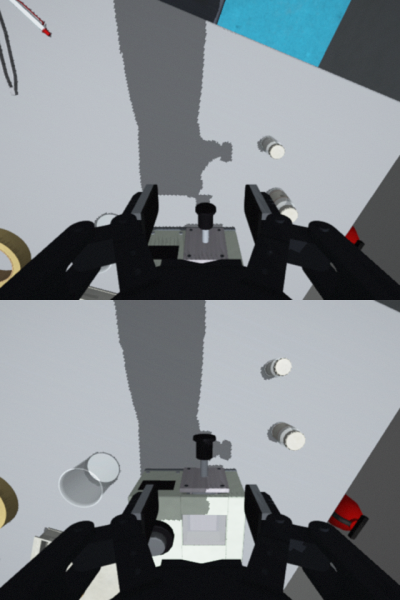

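The wrist views show the knob centred between the fingers (w1 about (329,347), w2 about (326,240)). The small vial's cap is at w1 (443,242) and w2 (453,109).

Run:
```python
from h import *
a=np.load("w1.npz");b=np.load("w2.npz");A=Pw(a["p"],a["R"]);B=Pw(b["p"],b["R"])
for n,u,v in(("knob",(329,347),(326.5,239)),("small",(443.5,241),(453,109)),("large",(461,343),(470,223))):print(n,tri(A,u,B,v).round(1))
for n,X in(("knob",(550.3,264,41)),("small",(427,315.7,46)),("large",(499,363,58)),("knob out",(480,238,41))):
  for M in(A,B):
    q=M@np.r_[X,1];print(n,(q[:2]/q[2]).round(1))
print((b["R"].T@(np.array([550.3,264,22])-b["p"])).round(1))
```

```text
knob [556.6 268.2  34.8]
small [428.9 319.5  38.2]
large [499.9 362.2  59.2]
knob [326.9 343.9]
knob [324.8 232.7]
small [443.6 240.2]
small [453.3 103.8]
large [461.2 341.5]
large [471.7 221.9]
knob out [327.4 264.7]
knob out [325.3 136.5]
[ -4.6   1.7 151.5]
```

```bash
echo '60,-6.5,1.5,38,0,0,0 | 60,0,0,38,0,0,0 | 60,0,0,38,0,0,0 | 60,0,0,36,0,0,0 | 60,0,0,0,0,0,0' | python3 inch.py; echo '0,0,0,0,0,0,0 | 0,0,0,0,0,0,0 | 0,0,0,0,0,0,0 | 0,0,0,0,0,0,0 | 0,0,0,0,0,0,0 | 0,0,0,0,0,0,0' | python3 inch.py 50
```

```text
clock: 4.28
tool_pos: [538.2, 259.7, 16.1]
orientation: [[-0.937, -0.35, -0.015], [-0.35, 0.937, -0.005], [0.016, 0.0, -1.0]]
ft_force: [-2.4, -0.1, -0.0]
grip_width: 59.9
grip_force: 0.0
clock: 4.78
tool_pos: [547.2, 265.2, 26.3]
orientation: [[-0.936, -0.352, 0.002], [-0.352, 0.936, 0.005], [-0.004, 0.004, -1.0]]
ft_force: [-3.3, 3.9, 2.0]
grip_width: 26.1
grip_force: 49.0
```

```bash
echo '0,0,0,0,0,0,0 | 0,0,0,0,0,0,0 | 0,0,0,0,0,0,0' | python3 inch.py; python3 snap.py w3
python3 - <<'E'
import cv2,numpy as np
from h import robot, cams, job
a=cv2.imread("pics/w3.png")[280:480,190:450];b=cams.camera("scene")[200:330,240:400]
cv2.imwrite("pics/w3c.png",np.hstack([cv2.resize(a,(440,338)),cv2.resize(b,(360,338))]))
E
```

```text
clock: 5.03
tool_pos: [547.3, 265.3, 26.3]
orientation: [[-0.936, -0.352, 0.002], [-0.352, 0.936, 0.005], [-0.004, 0.004, -1.0]]
ft_force: [-3.9, 3.8, 0.1]
grip_width: 26.0
grip_force: 49.0
w3 [547.3 265.3  26.3]
```

View pics/w3c.png

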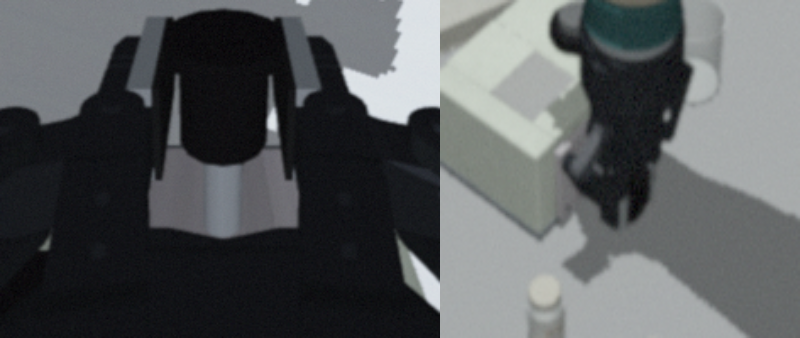

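The pads are catching the flange at the top of the left picture; the grip bar is beyond them. I'll reopen, move 9 mm forward and grip again.

```bash
echo '50,0,0,0,0,0,0 | 50,0,0,0,0,0,0 | 50,0,0,0,0,0,0 | 50,-9,0,0,0,0,0 | 50,0,0,0,0,0,0 | 50,0,0,0,0,0,0' | python3 inch.py;  python3 - <<'E'
from h import *
s=robot.state();R=np.array(s["orientation"]);print((R.T@(np.array([555,265.5,22])-s["tool_pos"])).round(1))
E
```

```text
clock: 5.63
tool_pos: [556.5, 266.2, 23.4]
orientation: [[-0.936, -0.351, 0.002], [-0.351, 0.936, 0.0], [-0.002, -0.0, -1.0]]
ft_force: [-0.4, 0.0, -0.3]
grip_width: 50.0
grip_force: 0.0
[ 1.7 -0.1  1.4]
```

```bash
echo '0,0,0,1.5,0,0,0 | 0,0,0,0,0,0,0 | 0,0,0,0,0,0,0 | 0,0,0,0,0,0,0 | 0,0,0,0,0,0,0 | 0,0,0,0,0,0,0 | 0,0,0,0,0,0,0' | python3 inch.py 60
```

```text
clock: 6.22
tool_pos: [554.1, 267.7, 21.3]
orientation: [[-0.936, -0.352, -0.002], [-0.352, 0.936, 0.004], [0.0, 0.004, -1.0]]
ft_force: [-1.5, 4.6, 0.4]
grip_width: 19.3
grip_force: 58.5
```

```bash
echo '0,6,0,0,0,0,0 | 0,8,0,0,0,0,0 | 0,12,0,0,0,0,0 | 0,12,0,0,0,0,0 | 0,12,0,0,0,0,0 | 0,12,0,0,0,0,0 | 0,0,0,0,0,0,0' | python3 inch.py; echo '0,10,0,0,0,0,0 | 0,5,0,0,0,0,0 | 0,3,0,0,0,0,0 | 0,0,0,0,0,0,0 | 0,0,0,0,0,0,0' | python3 inch.py
```

```text
clock: 6.8
tool_pos: [493.7, 245.6, 21.3]
orientation: [[-0.936, -0.352, -0.004], [-0.352, 0.936, 0.004], [0.003, 0.005, -1.0]]
ft_force: [-2.7, 5.6, -0.0]
grip_width: 19.4
grip_force: 60.3
clock: 7.22
tool_pos: [483.7, 241.9, 21.4]
orientation: [[-0.936, -0.352, 0.006], [-0.352, 0.936, 0.009], [-0.009, 0.006, -1.0]]
ft_force: [6.8, 11.5, -11.9]
grip_width: 19.6
grip_force: 59.6
```

```bash
echo '19,-6,0,0,0,0,0 | 45,0,0,0,0,0,0 | 45,0,0,0,0,0,0 | 45,0,0,0,0,0,0 | 50,0,0,-30,0,0,0 | 55,0,0,-40,0,0,0 | 60,0,0,-40,0,0,0 | 60,0,0,0,0,0,0' | python3 inch.py;  python3 - <<'E'
from h import *
s=robot.state();R=np.array(s["orientation"]);print((R.T@(np.array([427.3,316.3,9])-s["tool_pos"])).round(1))
E
```

```text
clock: 7.88
tool_pos: [491.7, 241.7, 139.7]
orientation: [[-0.936, -0.351, 0.014], [-0.351, 0.936, 0.004], [-0.015, -0.001, -1.0]]
ft_force: [1.0, 0.7, 0.9]
grip_width: 60.1
grip_force: 0.0
[ 36.1  92.5 130.1]
```

```bash
echo '60,12,31,0,0,0,0 | 60,12,31,0,0,0,0 | 60,12,30,0,0,0,0 | 60,0,0,0,0,0,0 | 60,0,0,0,0,0,0 | 60,0,0,0,0,0,0' | python3 inch.py; python3 snap.py w4
python3 - <<'E'
from h import *
a=cams.camera("top")[150:320,235:385];w=cv2.imread("pics/w4.png")
cv2.imwrite("pics/t4.png",np.hstack([cv2.resize(a,(424,480),interpolation=cv2.INTER_CUBIC),w[:, 130:506]]))
d=np.load("w4.npz");M=Pw(d["p"],d["R"])
for X in((427.3,316.3,46),(427.3,316.3,0)):
  q=M@np.r_[X,1];print((q[:2]/q[2]).round(1))
E
```

```text
clock: 8.38
tool_pos: [420.1, 313.2, 131.3]
orientation: [[-0.936, -0.351, 0.001], [-0.351, 0.936, -0.0], [-0.001, -0.001, -1.0]]
ft_force: [0.5, 0.3, -0.6]
grip_width: 60.3
grip_force: 0.0
w4 [420.1 313.2 131.3]
[323.5 256.3]
[323.3 236.7]
```

View pics/t4.png

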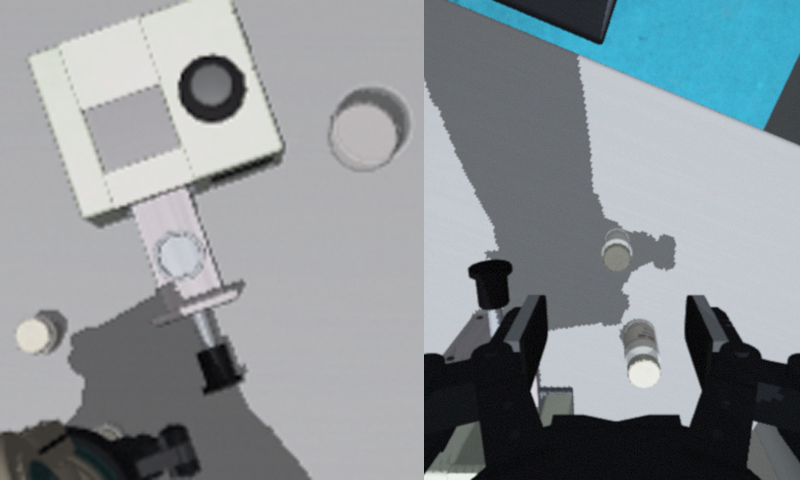

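The slide is out, with the cup at about (180,255) in the top crop. The small vial's cap sits at wrist pixel (322,258), against a predicted (323.5,256).

```bash
python3 - <<'E'
from h import *
T=P("top");u,v=235+180*150/424,150+255*170/480
for z in(20,24):
  A=np.array([[T[0,0]-u*T[2,0],T[0,1]-u*T[2,1]],[T[1,0]-v*T[2,0],T[1,1]-v*T[2,1]]]);b=[u*(T[2,2]*z+T[2,3])-T[0,2]*z-T[0,3],v*(T[2,2]*z+T[2,3])-T[1,2]*z-T[1,3]]
  print(z,np.linalg.solve(A,b).round(1))
s=robot.state();R=np.array(s["orientation"]);print((R.T@(np.array([427,316.3,9])-s["tool_pos"])).round(1))
E
echo '60,-7.5,0.5,30,0,0,0 | 60,0,0,30,0,0,0 | 60,0,0,30,0,0,0 | 60,0,0,30,0,0,0 | 60,0,0,0,0,0,0 | 60,0,0,0,0,0,0 | 60,0,0,0,0,0,0' | python3 inch.py
```

```text
20 [556.7 267.8]
24 [556.5 267.6]
[ -7.1   1.1 122.3]
clock: 9.07
tool_pos: [428.1, 316.6, 12.5]
orientation: [[-0.937, -0.35, 0.001], [-0.35, 0.937, 0.001], [-0.002, 0.0, -1.0]]
ft_force: [0.3, -0.0, 0.1]
grip_width: 60.0
grip_force: 0.0
```

```bash
echo '45,0,0,3,0,0,0 | 36,0,0,0,0,0,0 | 30,0,0,0,0,0,0 | 26,0,0,0,0,0,0 | 23,0,0,0,0,0,0 | 15,0,0,0,0,0,0 | 15,0,0,0,0,0,0 | 15,0,0,0,0,0,0' | python3 inch.py 25;echo '15,0,0,0,0,0,0 | 15,0,0,0,0,0,0 | 15,0,0,-30,0,0,0 | 15,0,0,-30,0,0,0 | 15,0,0,-20,0,0,0 | 15,0,0,0,0,0,0 | 15,0,0,0,0,0,0' | python3 inch.py; python3 snap.py w5
python3 - <<'E'
from h import *
s=robot.state();R=np.array(s["orientation"]);print((R.T@(np.array([556,267.5,90])-s["tool_pos"])).round(1))
b=cams.camera("scene")[230:370,270:430];w=cv2.imread("pics/w5.png")[230:460,180:460]
cv2.imwrite("pics/w5c.png",np.hstack([cv2.resize(b,(366,320),interpolation=cv2.INTER_CUBIC),cv2.resize(w,(390,320))]))
E
```

```text
clock: 9.73
tool_pos: [427.1, 316.9, 9.1]
orientation: [[-0.936, -0.351, 0.001], [-0.351, 0.936, 0.0], [-0.001, 0.0, -1.0]]
ft_force: [-1.8, -0.5, 6.4]
grip_width: 21.1
grip_force: 24.4
clock: 10.32
tool_pos: [427.7, 317.2, 89.4]
orientation: [[-0.936, -0.351, 0.003], [-0.351, 0.936, 0.002], [-0.003, 0.001, -1.0]]
ft_force: [1.2, -0.2, -1.4]
grip_width: 21.1
grip_force: 24.7
w5 [427.7 317.2  89.4]
[-104.2  -91.4   -2. ]
```

View pics/w5c.png

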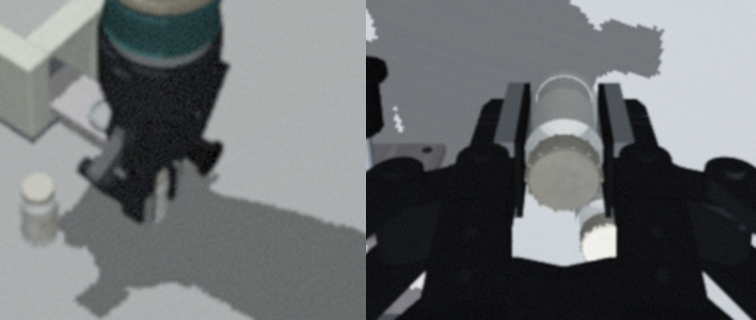

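The vial is held upright between the pads, cap at about (323,359). Next I raise it, carry it over the fascia and check the vial's offset in the gripper.

```bash
python3 - <<'E'
from h import *
d=np.load("w5.npz");M=Pw(d["p"],d["R"])
for X in((0,0),(3,0),(-3,0)):
  q=M@np.r_[d["p"]+d["R"]@np.r_[X,-37.],1];print(X,(q[:2]/q[2]).round(1))
E
echo '15,0,0,-25,0,0,0 | 15,-26,-23,0,0,0,0 | 15,-26,-23,0,0,0,0 | 15,-26,-23,0,0,0,0 | 15,-26,-22,0,0,0,0 | 15,0,0,0,0,0,0 | 15,0,0,0,0,0,0 | 15,0,0,0,0,0,0' | python3 inch.py
python3 - <<'E'
from h import *
s=robot.state();R=np.array(s["orientation"]);print((R.T@(np.array([556,267.5,32])-s["tool_pos"])).round(1))
E
```

```text
(0, 0) [324.  355.1]
(3, 0) [324.  347.8]
(-3, 0) [323.9 362.4]
clock: 11.08
tool_pos: [554.1, 267.3, 111.2]
orientation: [[-0.936, -0.351, -0.005], [-0.351, 0.936, -0.001], [0.005, 0.0, -1.0]]
ft_force: [-1.4, -0.1, -1.2]
grip_width: 21.1
grip_force: 24.7
[-2.2 -0.5 79.2]
```

```bash
echo '15,0,0,24,0,0,0 | 15,0,0,24,0,0,0 | 15,0,0,16,0,0,0 | 15,0,0,0,0,0,0 | 15,0,0,0,0,0,0 | 15,0,0,0,0,0,0 | 15,0,0,0,0,0,0' | python3 inch.py; python3 snap.py w6
python3 - <<'E'
from h import *
b=cams.camera("scene")[220:300,260:350];w=cv2.imread("pics/w6.png")[250:450,190:450]
t=cams.camera("top")[200:280,260:350]
cv2.imwrite("pics/w6c.png",np.vstack([np.hstack([cv2.resize(x,(360,320),interpolation=cv2.INTER_CUBIC) for x in(b,t)]),cv2.resize(w[40:],(720,280))]))
E
```

```text
clock: 11.67
tool_pos: [556.7, 268.6, 50.9]
orientation: [[-0.936, -0.352, 0.002], [-0.352, 0.936, 0.001], [-0.002, 0.0, -1.0]]
ft_force: [0.4, -0.1, 0.1]
grip_width: 21.1
grip_force: 24.7
w6 [556.7 268.6  50.9]
```

View pics/w6c.png

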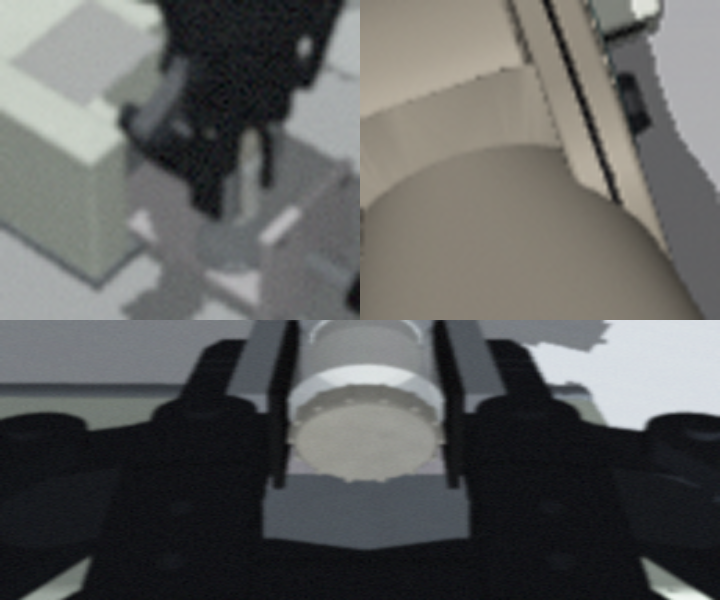

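In the scene crop the cup sits under the vial, cup ellipse centre about (230,243). I'll check that against the top view estimate.

Run:
```python
from h import *
S=P("scene")
for X in((556,267.5,22),(558.2,269.2,42),(558.2,269.2,88)):
  q=S@np.r_[X,1];q=q[:2]/q[2];print(((q-[260,220])*4).round(0))
for X in((36,0),(-36,0),(0,36),(0,-36)):
  c=np.cos(.357);s=np.sin(.357);v=np.array([556+(c*X[0]-s*X[1])/2,267.5+(s*X[0]+c*X[1])/2,24,1]);q=S@v;print(X,((q[:2]/q[2]-[260,220])*4).round(0))
s=robot.state();R=np.array(s["orientation"]);print((R.T@(np.array([554.5,267,30])-s["tool_pos"])).round(1))
```

```text
[234. 237.]
[229. 207.]
[230. 136.]
(36, 0) [203. 216.]
(-36, 0) [266. 254.]
(0, 36) [209. 259.]
(0, -36) [259. 211.]
[ 2.8 -0.4 20.7]
```

```bash
echo '15,1.8,0.5,8,0,0,0 | 15,0,0,6,0,0,0 | 15,0,0,0,0,0,0 | 15,0,0,0,0,0,0 | 15,0,0,0,0,0,0' | python3 inch.py; echo '15,0,0,4,0,0,0 | 15,0,0,0,0,0,0 | 15,0,0,0,0,0,0 | 15,0,0,0,0,0,0' | python3 inch.py; echo '15,0,0,2,0,0,0 | 15,0,0,0,0,0,0 | 15,0,0,0,0,0,0' | python3 inch.py
```

```text
clock: 12.23
tool_pos: [553.9, 267.6, 35.0]
orientation: [[-0.936, -0.351, -0.001], [-0.351, 0.936, -0.0], [0.001, 0.0, -1.0]]
ft_force: [0.1, 0.4, -0.3]
grip_width: 21.3
grip_force: 24.7
clock: 12.57
tool_pos: [554.2, 267.7, 31.3]
orientation: [[-0.936, -0.351, -0.0], [-0.351, 0.936, -0.0], [0.0, 0.0, -1.0]]
ft_force: [1.2, 0.4, -0.6]
grip_width: 21.3
grip_force: 24.7
clock: 12.82
tool_pos: [554.1, 267.7, 29.3]
orientation: [[-0.936, -0.351, -0.0], [-0.351, 0.936, -0.0], [0.0, -0.0, -1.0]]
ft_force: [-1.2, 0.4, -0.5]
grip_width: 21.7
grip_force: 24.7
```

```bash
echo '15,0,0,0.5,0,0,0 | 15,0,0,0,0,0,0 | 15,0,0,0,0,0,0' | python3 inch.py; echo '24,0,0,0,0,0,0 | 28,0,0,0,0,0,0 | 32,0,0,0,0,0,0 | 38,0,0,0,0,0,0 | 45,0,0,0,0,0,0 | 45,0,0,0,0,0,0' | python3 inch.py; echo '45,0,0,-10,0,0,0 | 45,0,0,-20,0,0,0 | 45,0,0,-40,0,0,0 | 45,0,0,-40,0,0,0 | 45,0,0,0,0,0,0 | 45,0,0,0,0,0,0' | python3 inch.py; python3 snap.py w7
python3 - <<'E'
from h import *
b=cams.camera("scene")[210:310,260:370];w=cv2.imread("pics/w7.png")[190:430,180:460]
cv2.imwrite("pics/w7c.png",np.hstack([cv2.resize(b,(396,360),interpolation=cv2.INTER_CUBIC),cv2.resize(w,(400,360))]))
E
```

```text
clock: 13.07
tool_pos: [554.2, 267.8, 29.1]
orientation: [[-0.936, -0.351, 0.0], [-0.351, 0.936, 0.0], [-0.0, -0.0, -1.0]]
ft_force: [-1.1, 0.4, 2.1]
grip_width: 21.3
grip_force: 24.9
clock: 13.57
tool_pos: [554.2, 267.8, 28.8]
orientation: [[-0.936, -0.351, 0.0], [-0.351, 0.936, 0.0], [-0.0, 0.0, -1.0]]
ft_force: [-0.8, 0.7, 0.5]
grip_width: 45.5
grip_force: 0.0
clock: 14.07
tool_pos: [557.2, 268.9, 143.6]
orientation: [[-0.936, -0.351, 0.008], [-0.351, 0.936, 0.003], [-0.009, -0.0, -1.0]]
ft_force: [0.2, -0.4, -1.1]
grip_width: 45.1
grip_force: 0.0
w7 [557.2 268.9 143.6]
```

View pics/w7c.png

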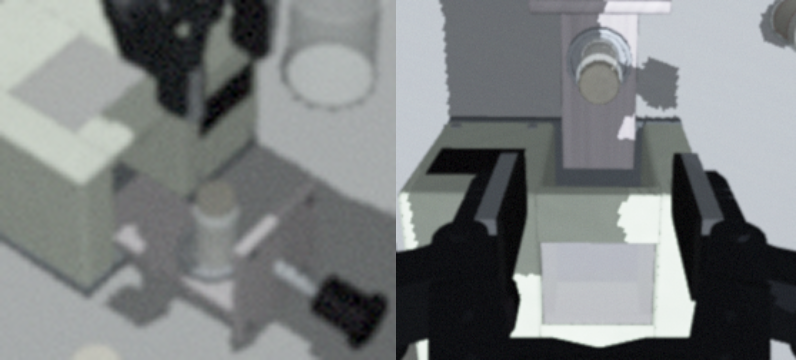

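The vial stands upright in the cup. Back to the knob.

```bash
echo '50,25,0,0,0,0,0 | 50,25,0,0,0,0,0 | 50,24,0,0,0,0,0 | 50,0,0,0,0,0,0 | 50,0,0,0,0,0,0 | 50,0,0,0,0,0,0 | 50,0,0,0,0,0,0' | python3 inch.py
python3 - <<'E'
from h import *
s=robot.state();R=np.array(s["orientation"]);print((R.T@(np.array([484.5,242.2,21.5])-s["tool_pos"])).round(1))
E
```

```text
clock: 14.75
tool_pos: [485.5, 241.9, 138.4]
orientation: [[-0.936, -0.351, -0.0], [-0.351, 0.936, -0.0], [0.0, -0.0, -1.0]]
ft_force: [0.8, 2.2, -0.4]
grip_width: 50.1
grip_force: 0.0
[  0.9   0.6 116.9]
```

```bash
echo '50,0.5,0.6,30,0,0,0 | 50,0,0,30,0,0,0 | 50,0,0,30,0,0,0 | 50,0,0,27,0,0,0 | 50,0,0,0,0,0,0 | 50,0,0,0,0,0,0 | 50,0,0,0,0,0,0' | python3 inch.py; echo '40,0,0,0,0,0,0 | 32,0,0,0,0,0,0 | 26,0,0,0,0,0,0 | 10,0,0,0,0,0,0 | 10,0,0,0,0,0,0 | 10,0,0,0,0,0,0 | 10,0,0,0,0,0,0' | python3 inch.py 60
```

```text
clock: 15.33
tool_pos: [485.7, 242.7, 22.9]
orientation: [[-0.936, -0.351, 0.002], [-0.351, 0.936, 0.001], [-0.002, -0.0, -1.0]]
ft_force: [-0.2, 0.5, 0.4]
grip_width: 49.9
grip_force: 0.0
clock: 15.92
tool_pos: [485.5, 242.6, 23.5]
orientation: [[-0.936, -0.351, 0.003], [-0.351, 0.936, 0.001], [-0.003, -0.0, -1.0]]
ft_force: [-1.2, 0.4, 6.7]
grip_width: 19.6
grip_force: 58.4
```

```bash
echo '10,-1.5,0,0,0,0,0 | 10,-1.5,0,0,0,0,0 | 10,-1.5,0,0,0,0,0 | 10,-1.5,0,0,0,0,0 | 10,-1.5,0,0,0,0,0 | 10,-1.5,0,0,0,0,0 | 10,-2,0,0,0,0,0 | 10,-3,0,0,0,0,0' | python3 inch.py; echo '10,-4,0,0,0,0,0 | 10,-5,0,0,0,0,0 | 10,-5,0,0,0,0,0 | 10,-5,0,0,0,0,0 | 10,-5,0,0,0,0,0 | 10,-5,0,0,0,0,0 | 10,-5,0,0,0,0,0 | 10,-5,0,0,0,0,0' | python3 inch.py;  echo '10,-5,0,0,0,0,0 | 10,-4,0,0,0,0,0 | 10,-3,0,0,0,0,0 | 10,-2,0,0,0,0,0 | 10,-2,0,0,0,0,0 | 10,0,0,0,0,0,0 | 10,0,0,0,0,0,0' | python3 inch.py
```

```text
clock: 16.58
tool_pos: [498.3, 247.3, 23.5]
orientation: [[-0.936, -0.351, 0.002], [-0.351, 0.936, 0.0], [-0.002, -0.0, -1.0]]
ft_force: [-1.5, -0.2, 5.2]
grip_width: 19.3
grip_force: 58.4
clock: 17.25
tool_pos: [535.2, 260.8, 23.5]
orientation: [[-0.936, -0.351, 0.002], [-0.351, 0.936, -0.0], [-0.002, -0.001, -1.0]]
ft_force: [-0.8, -1.0, 6.0]
grip_width: 19.3
grip_force: 58.3
clock: 17.83
tool_pos: [547.4, 265.3, 23.5]
orientation: [[-0.936, -0.351, -0.002], [-0.351, 0.936, -0.002], [0.003, -0.001, -1.0]]
ft_force: [-6.0, -4.5, 12.2]
grip_width: 19.5
grip_force: 59.2
```

```bash
echo '10,-1.5,0,0,0,0,0 | 10,-1.5,0,0,0,0,0 | 10,-1.5,0,0,0,0,0 | 10,-1.5,0,0,0,0,0 | 10,-1,0,0,0,0,0 | 10,0,0,0,0,0,0' | python3 inch.py; echo '10,-2,0,0,0,0,0 | 10,-2,0,0,0,0,0 | 10,-2,0,0,0,0,0 | 10,0,0,0,0,0,0 | 10,0,0,0,0,0,0' | python3 inch.py
```

```text
clock: 18.33
tool_pos: [555.9, 268.4, 23.5]
orientation: [[-0.936, -0.351, 0.001], [-0.351, 0.936, -0.001], [-0.001, -0.001, -1.0]]
ft_force: [-3.3, -3.3, 7.4]
grip_width: 19.5
grip_force: 58.8
clock: 18.75
tool_pos: [555.8, 268.4, 23.3]
orientation: [[-0.936, -0.351, -0.009], [-0.351, 0.936, -0.005], [0.011, -0.002, -1.0]]
ft_force: [-13.0, -7.0, 19.7]
grip_width: 19.3
grip_force: 60.1
```

```bash
echo '19,5,0,0,0,0,0 | 45,0,0,0,0,0,0 | 45,0,0,0,0,0,0 | 45,0,0,0,0,0,0 | 50,0,0,-30,0,0,0 | 50,0,0,-35,0,0,0 | 40,0,0,-35,0,0,0 | 0,0,0,-35,0,0,0' | python3 inch.py; echo '0,-30,-20,0,0,0,0 | 0,-30,-20,0,0,0,0 | 0,-30,-19,0,0,0,0 | 0,0,0,0,0,0,0 | 0,0,0,0,0,0,0 | 0,0,0,0,0,0,0 | 0,0,0,0,0,0,0' | python3 inch.py
python3 - <<'E'
from h import *
s=robot.state();R=np.array(s["orientation"]);print((R.T@(np.array([662,245,105.5])-s["tool_pos"])).round(1))
b=cams.camera("scene")[180:300,230:360];w=cams.camera("wrist")[150:450,150:490]
cv2.imwrite("pics/w8c.png",np.hstack([cv2.resize(b,(390,360),interpolation=cv2.INTER_CUBIC),cv2.resize(w,(408,360))]))
E
```

```text
clock: 19.42
tool_pos: [556.0, 269.2, 157.6]
orientation: [[-0.936, -0.351, -0.001], [-0.351, 0.936, -0.0], [0.001, 0.0, -1.0]]
ft_force: [0.4, 0.1, -0.2]
grip_width: 29.2
grip_force: 0.0
clock: 20.0
tool_pos: [659.9, 245.8, 156.2]
orientation: [[-0.936, -0.352, -0.002], [-0.352, 0.936, -0.0], [0.002, 0.0, -1.0]]
ft_force: [0.9, 0.6, -0.1]
grip_width: 0.1
grip_force: 0.0
[-1.8 -1.5 50.7]
```

View pics/w8c.png

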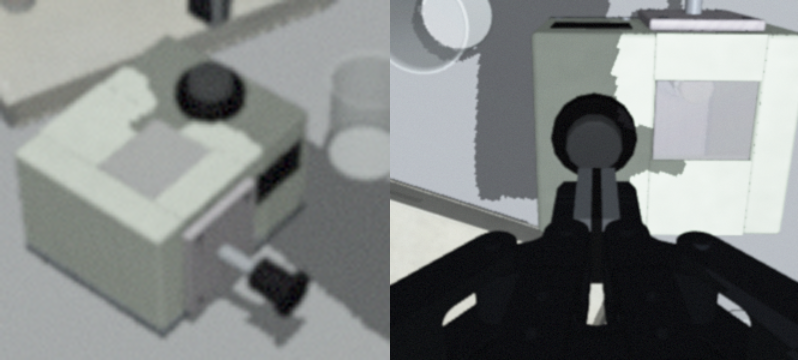

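The slide is home, with the vial visible upright through the roof window at about (695,92), and the button is in line with the fingers. Press it.

```bash
python3 - <<'E'
from h import *
s=robot.state();M=Pw(np.array(s["tool_pos"]),np.array(s["orientation"]));q=M@np.array([662,245,105.5,1]);print((q[:2]/q[2]).round(1),"seen 320,268")
E
echo '0,-2,-1,20,0,0,0 | 0,0,0,20,0,0,0 | 0,0,0,0,0,0,0 | 0,0,0,0,0,0,0 | 0,0,0,0,0,0,0' | python3 inch.py; echo '0,0,0,4,0,0,0 | 0,0,0,4,0,0,0 | 0,0,0,3,0,0,0 | 0,0,0,0,0,0,0 | 0,0,0,0,0,0,0' | python3 inch.py; echo '0,0,0,2,0,0,0 | 0,0,0,2,0,0,0 | 0,0,0,2,0,0,0 | 0,0,0,0,0,0,0 | 0,0,0,0,0,0,0' | python3 inch.py
```

```text
[320.2 266.3] seen 320,268
clock: 20.52
tool_pos: [663.3, 245.7, 117.8]
orientation: [[-0.936, -0.352, 0.001], [-0.352, 0.936, 0.0], [-0.001, -0.0, -1.0]]
ft_force: [0.3, 0.8, -0.5]
grip_width: 0.1
grip_force: 0.0
clock: 20.93
tool_pos: [664.4, 245.6, 106.9]
orientation: [[-0.936, -0.351, 0.002], [-0.351, 0.936, 0.001], [-0.002, 0.0, -1.0]]
ft_force: [0.2, 0.8, 3.1]
grip_width: -0.3
grip_force: 1.6
clock: 21.35
tool_pos: [664.6, 245.7, 103.9]
orientation: [[-0.936, -0.351, 0.003], [-0.351, 0.936, 0.001], [-0.003, -0.0, -1.0]]
ft_force: [-4.1, -0.6, 16.5]
grip_width: 0.2
grip_force: 8.2
```

```bash
echo '0,0,0,1.5,0,0,0 | 0,0,0,0,0,0,0 | 0,0,0,0,0,0,0' | python3 inch.py; echo '0,0,0,-10,0,0,0 | 0,0,0,-30,0,0,0 | 0,0,0,-40,0,0,0 | 0,40,0,0,0,0,0 | 0,40,0,0,0,0,0 | 0,0,0,0,0,0,0 | 0,0,0,0,0,0,0 | 0,0,0,0,0,0,0' | python3 inch.py
python3 - <<'E'
from h import *
b=cams.camera("scene")[180:380,225:375];t=cams.camera("top")[140:320,235:385]
w=cams.camera("wrist")[:,150:500]
cv2.imwrite("pics/w9c.png",np.hstack([cv2.resize(x,(s,360),interpolation=cv2.INTER_CUBIC) for x,s in((b,270),(t,260),(w,262))]))
E
```

```text
clock: 21.6
tool_pos: [664.6, 245.7, 103.8]
orientation: [[-0.936, -0.351, 0.004], [-0.351, 0.936, 0.001], [-0.004, -0.0, -1.0]]
ft_force: [-6.1, -1.2, 22.2]
grip_width: 0.2
grip_force: 10.8
clock: 22.27
tool_pos: [587.8, 216.9, 177.6]
orientation: [[-0.936, -0.351, -0.001], [-0.351, 0.936, -0.0], [0.001, -0.0, -1.0]]
ft_force: [0.5, -0.5, -0.2]
grip_width: 0.1
grip_force: 0.0
```

View pics/w9c.png

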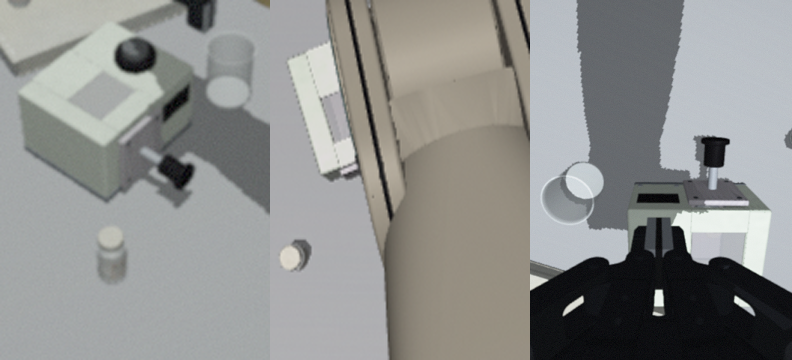

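The slide is home, the button is up, the large vial and beaker haven't moved, and the robot is clear of everything.

```bash
python3 -c "
from cell import robot, cams, job
print(job.close_job())"
```

```text
the job is handed in; nothing more can be done
None
```

The job is handed in at about 22 s: the small vial stands in the cup, the slide is fully home, the button was pressed to its stop and released, and the large vial and beaker were left alone; the hand-in returned no verdict.

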